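# Line up a die plate under the bench drill and clamp it

### The arm

A 7-joint arm with a two-finger parallel gripper is mounted at the origin on the work surface. World frame = base frame: x ahead of the robot, y to its left, z up, the work surface at z = 0. Lengths are in m, angles in rad, forces in N, time in s.
With the tool pointing down it reaches from about 0.4 to 0.85 m from the base axis. Payload 4.5 kg.
Tool frame: the origin (TCP) lies between the finger pads; the fingertips stand env.tcp_to_tips ahead of it and the grasp point (between the pads) lies 8 mm behind it (env.tcp_to_tips is the distance from the TCP to the fingertips, in m); z points along the fingers, y is the line along which they close (so a half turn about z gives the same grasp; the last joint's range is limited). The gripper opens to 88 mm and grips with 3 to 60 N. Pads are 18 mm wide; open, the fingers measure 123 mm over their backs; the gripper's body (75 mm by 187 mm) begins 45 mm behind the grasp point.
Start: joints at [0.034, 0.689, -0.195, 1.565, 0.157, 0.902, -0.215], TCP at [0.625, 0, 0.25] pointing down, gripper open.
Joint ranges: [-3.01, 3.01], [-0.46, 2.08], [-1.47, 1.51], [0.13, 2.56], [-1, 4.14], [0.04, 2.09], [-2.66, 2.66]. Speed limits (rad/s): [2.57, 2.57, 3.14, 3.14, 3.14, 3.14, 3.14].

### API

Orientations are given as [roll, pitch, yaw] about the fixed x, y, z axes, in that order (R = Rz(yaw) Ry(pitch) Rx(roll)).
In Python, from cell import env gives the robot as it stands.
- The arm moves only by the tool move_arm, never from a script. Its argument "steps" is a list of rows, each a list of 7 numbers: the shift along the tool's x, y, z in mm, then the turn, a rotation vector about the tool's x, y, z in degrees, then the opening, from 0 (shut) to 1 (fully open). A call has 1 to 20 rows; each row is the pose to reach, as a shift and turn from the pose commanded when the call began, along the tool's axes at that moment; what a row does not reach only later rows make up. A row lasts 1/8 s, in which the tool goes at most 62.5 mm and 10.7 degrees, less where a joint would pass 70% of its speed; a pose out of reach is approached as far as the arm can. A call with a gripper value outside its range is refused whole. The fingers move at their own pace and stop on an object; the grip force is fixed at half the most. Time passes only in rows, so rows that repeat a pose let the fingers close. It gives the time, the measured TCP pose, the force, the opening and the grip force at its end, in the units of the state.
- env.get_obs(): the state, without advancing time (a new reading comes with each control period).
- env.grab_frame(name): name is "scene" or "side" or "wrist"; returns the picture (480x640x3 uint8, red, green, blue); there is no depth.
- env.camera_model(name): a dict with "fx", "fy", "cx", "cy" (pixels), "cam_to_world" (4x4, takes a point from camera to world coordinates); the wrist camera has in their place "mount" (4x4, takes a point from camera to tool coordinates, whose origin is the TCP and whose axes are the flange's). Camera axes: x right, y up, looking along -z (the intrinsics and any distortion apply to the point x, -y, -z); pixel columns grow to the right and rows downward; lengths in m; the calibration is good to about 2 mm. A picture is of the moment at which its call begins: read the wrist's pose just before it. camera_model takes no time and is no camera call.
- env.sign_off(): hands the job in; it is judged then, once.
Trained networks look in the newest picture that a camera, given by its name, has taken for a name from the list of things; names that differ only in an ending like _2 or _b are one class to them, and where a whole thing is asked for, a point or a joint stands for the part that bears it (a point fixed in the world has none). Each returns a list of dicts, best first, with "score" (0 to 1); they miss things now and then, are a little off and sometimes report something else, mostly with a low value. They report only what shows in the picture. A call takes as long as a camera call. They do not tell look-alikes from the thing itself.
- env.recognise(thing, camera): "bbox" ([left, top, right, bottom] in pixels, round what is visible of it).
The state is a dict: "clock": time; "q": joint angles; "qvel": joint speeds; "effort": joint torques, N m; "ee_pos": TCP position; "orientation": TCP orientation; "ft_force": force on the tool from outside, world axes, zero at the start; "wrist_torque": the same for the moment, N m; "finger_gap": opening from 0.0 (shut) to 1.0 (fully open); "grip_force": force on a finger pad.
Only numpy, scipy, OpenCV 4.12 (cv2) and the standard library are available. Lean on these libraries where they do the work, as an engineer would, in place of code of your own. Each camera call takes 0.05 s, during which the arm holds its last target. There are 200 camera calls.

### The job

Slide the aluminium plate flat along the drill stand's bed, with the clamp still up, until its long back edge lies against the fence and the scribed cross in the small circle is straight below the tip of the drill bit. Then swing the hold-down clamp down until its rubber foot rests on the plate, without shifting the plate, and let go. Do not lift or tip the plate, and leave the jar, tape roll, file and screwdriver where they are.

Things in the scene. Friction and masses are not known exactly. Their poses are not given: they have to be found in the camera images.
- drill_stand: fixed bench drill stand. Origin at table height straight below the drill bit; x square to the fence, away from the robot at yaw 0; y along the fence; z up. Brown wooden bed 300 (x) by 440 (y) by 20 mm thick, its middle at x = 0, y = +20 mm, its top at z = 20 mm
- fence (a point): top edge of the dark steel fence's working face, at x = +50 mm, y = 0, z = 38 mm of drill_stand. The fence runs along y from -180 to +220 mm, 15 mm thick, 18 mm high above the bed, fixed to the bed
- arm (a point): top of the stand's fixed arm, at x = +60 mm, y = 0, z = 186 mm of drill_stand: 24 mm wide, 22 mm thick, along x from the steel column (22 mm diameter, at x = +120 mm, up to z = 270 mm) to a collar of radius 19 mm round the black upright drill handpiece (radius 13 mm, z = 105 to 245 mm) at x = 0; below it a chuck of radius 7.5 mm down to z = 82 mm, then the bit
- bit_tip (a point): the point of the fixed 4.4 mm drill bit, at x = 0, y = 0, z = 45 mm of drill_stand, 15 mm above the plate's top when that lies on the bed
- die_plate: loose aluminium plate, 120 mm (x) by 200 mm (y) by 10 mm thick, about 0.6 kg, lying on the bed, too wide to grasp. Origin at the centre of its underside; +x is towards the fence. A thin dark scribed line runs along its whole length at x = +10 mm and another across its whole width at y = -30 mm; they cross at the mark, inside a scribed circle of 10 mm diameter
- mark (a point): the scribed cross on the plate's top, at x = +10 mm, y = -30 mm, z = 10 mm of die_plate: 50 mm from the back edge, 70 mm from the -y end and 130 mm from the +y end
- back_edge (a point): point on the plate's long back edge that goes against the fence, at x = +60 mm, y = -30 mm, z = 5 mm of die_plate
- clamp (a joint): angle of the hold-down clamp in rad: 0 = bar level with its rubber foot on the 10 mm plate, grows as the bar's end is raised (1.3 at most); stiff hinge, stays where it is left, takes about 5 N at its end to move. With no plate below it would go to -0.2
- clamp_hinge (a point): the clamp's hinge, axis along y, at x = +75 mm, y = +72 mm, z = 50 mm of drill_stand. The steel bar (16 mm wide, 12 mm thick, centred on the hinge height, 132 mm long with the grip out to 127 mm) points to -x of drill_stand when closed; rubber foot of 18 mm diameter 75 mm from the hinge, reaching 20 mm below the bar's middle
- clamp_end (a point): middle of the top face of the black plastic grip (34 by 22 by 18 mm) at the free end of the clamp bar, 110 mm from the hinge along the bar and 9 mm above the bar's middle plane
- jar: bystander: jar with steel lid, 64 mm wide, 85 mm high; origin at the centre of its underside
- tape_roll: bystander: roll of tape lying flat, 84 mm wide, 22 mm high; origin at the centre of its underside
- file: bystander: flat file with wooden handle, 235 mm long, 20 mm wide, along its x; origin on the table below its middle part
- screwdriver: bystander: screwdriver with red handle, 170 mm long, lying along its x
Things that resemble listed ones, but are neither listed nor needed, are in the scene too. Of the things like the die_plate, leave any that is purple; of the rest the smaller one is meant.

How it is judged:
On the way:
1. with the clamp still up, the plate lies flat against the fence with its mark under the bit tip (within 5 mm), at rest (horizontal distance between mark and bit_tip below 0.005 m and angle between the y axis of die_plate and the y axis of drill_stand, either way round below 0.05 rad and x of back_edge in the frame of drill_stand above 0.045 m and angle between die_plate's own z axis and vertical below 0.04 rad and linear speed of die_plate below 0.01 m/s and value of joint clamp above 0.4 rad), for 0.2 s.
At the end, for the whole second after the job is handed in: The plate is at rest flat on the bed, its scribed cross within 5 mm (sideways) of straight below the bit tip, its back edge within 5 mm of the fence face and parallel to it within 0.05 rad, and the clamp is down with its foot on the plate (joint within 0.04 rad of 0) (horizontal distance between mark and bit_tip below 0.005 m and angle between the y axis of die_plate and the y axis of drill_stand, either way round below 0.05 rad and x of back_edge in the frame of drill_stand above 0.045 m and angle between die_plate's own z axis and vertical below 0.04 rad and linear speed of die_plate below 0.01 m/s and value of joint clamp between -0.04 and 0.04 rad); the robot touches nothing.
It fails at once if the plate is lifted more than 10 mm off the bed or tipped more than 0.2 rad (height (world z) of die_plate above 0.03 m or angle between die_plate's own z axis and vertical above 0.2 rad).
It fails at once if a bystander (jar, tape roll, file, screwdriver) is moved more than 30 mm (distance of any of jar, tape_roll, file, screwdriver from where it was at the start of the episode above 0.03 m).
It also fails if it takes over 72 s, if anything falls off the work surface, if the arm or the gripper's body presses on something with over 40 N, if the wrist force passes 120 N, or if a joint passes its speed limit or range.

## Working session

There is one attempt and no reset: what is moved stays moved. The work goes in short steps, Python scripts to look and compute and a tool call to move; the robot and the scene stay as the last step left them, time stands still between calls to the robot, and variables do not carry over. Pictures are saved under pics/ and viewed, at most 10 in all, crops included, and the job is handed in when it is done.

Besides the shell and the picture viewer there is one more tool, called after "Request:" as a command line: name --pt "numbers of a row" for each row, then --argument value for the rest. move_arm: Moves the arm, as the interface text tells. Its arguments: {"type":"object","properties":{"steps":{"type":"array"}},"required":["steps"]}

```bash
mkdir -p pics; cat > h.py <<'E'
from cell import env
import numpy as np, cv2
def snap(n,f):
    im=env.grab_frame(n); cv2.imwrite('pics/'+f,im[:,:,::-1]); return im
E
python3 - <<'E'
from h import *
o=env.get_obs(); print(o['clock'],o['ee_pos'],o['orientation'],env.tcp_to_tips)
a=snap('scene','a.png'); b=snap('side','b.png'); w=snap('wrist','w.png')
for n in('scene','side','wrist'):
    m=env.camera_model(n); print(n,{k:(np.round(v,4).tolist() if not isinstance(v,str) else v) for k,v in m.items()})
    for t in('die_plate','drill_stand','clamp_end','jar','tape_roll'):
        print(t,[(np.round(d['bbox']).tolist(),round(d['score'],2)) for d in env.recognise(t,n)])
E
```

```text
0.0 [ 6.24379914e-01 -5.64352762e-05  2.48899201e-01] [-3.13971813e+00  1.48316311e-04  1.57085458e+00] 0.011
scene {'fx': 607.9308, 'fy': 607.9308, 'cx': 321.1023, 'cy': 228.2228, 'cam_to_world': [[-0.6623, -0.6527, 0.368, 1.0418], [0.7492, -0.5708, 0.336, 0.5108], [-0.0093, 0.4982, 0.867, 1.4282], [0.0, 0.0, 0.0, 1.0]]}
die_plate [([116.0, 187.0, 171.0, 257.0], 0.79), ([400.0, 195.0, 504.0, 302.0], 0.63), ([256.0, 224.0, 317.0, 293.0], 0.55)]
drill_stand [([172.0, 198.0, 369.0, 380.0], 0.86)]
clamp_end [([251.0, 262.0, 289.0, 307.0], 0.95), ([195.0, 122.0, 218.0, 155.0], 0.5)]
jar [([195.0, 121.0, 220.0, 152.0], 0.97)]
tape_roll [([461.0, 350.0, 500.0, 385.0], 0.87)]
side {'fx': 600.6173, 'fy': 600.6173, 'cx': 320.5241, 'cy': 235.6966, 'cam_to_world': [[0.1223, 0.563, -0.8173, -0.9455], [-0.9925, 0.065, -0.1037, -0.1798], [-0.0053, 0.8239, 0.5667, 1.1424], [0.0, 0.0, 0.0, 1.0]]}
die_plate [([181.0, 289.0, 255.0, 361.0], 0.95), ([320.0, 237.0, 386.0, 271.0], 0.94), ([423.0, 218.0, 495.0, 258.0], 0.55), ([263.0, 156.0, 416.0, 285.0], 0.28)]
drill_stand [([264.0, 156.0, 410.0, 284.0], 0.73)]
clamp_end []
jar []
tape_roll [([145.0, 253.0, 177.0, 277.0], 0.57)]
wrist {'fx': 348.4346, 'fy': 348.4346, 'cx': 319.6398, 'cy': 242.9715, 'mount': [[0.0001, 0.9509, 0.3096, 0.0799], [1.0, -0.0005, 0.0011, 0.0002], [0.0012, 0.3096, -0.9509, -0.136], [0.0, 0.0, 0.0, 1.0]]}
die_plate [([0.0, 0.0, 70.0, 18.0], 0.91), ([392.0, 430.0, 440.0, 445.0], 0.69), ([197.0, 0.0, 518.0, 437.0], 0.63), ([217.0, 180.0, 349.0, 359.0], 0.57)]
drill_stand [([192.0, 2.0, 519.0, 442.0], 0.77)]
clamp_end [([301.0, 204.0, 430.0, 238.0], 0.95)]
jar [([305.0, 205.0, 428.0, 239.0], 0.29)]
tape_roll []
```

View pics/a.png

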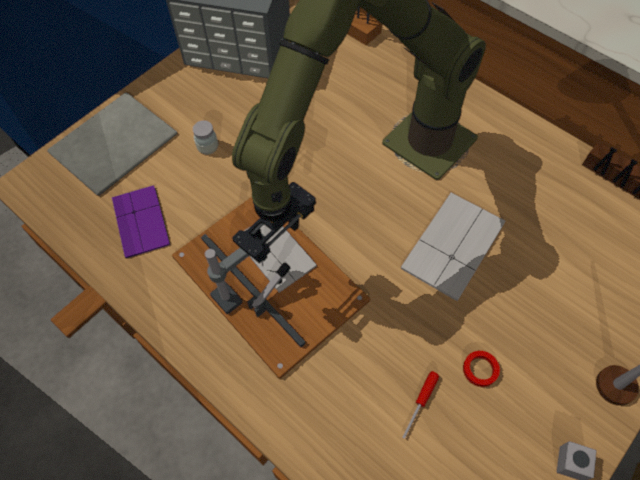

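View pics/b.png

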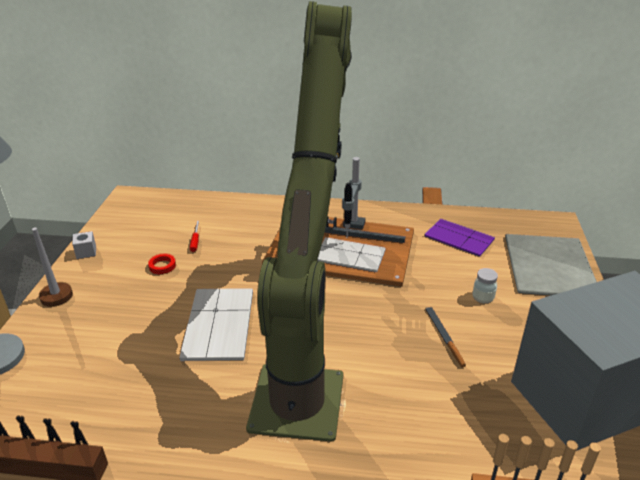

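View wrist.

Three plate-like things appear in the scene image: purple at (140,220), to be left; a large silver one on the table at (452,245); and a smaller silver one on the bed at (285,258). The one on the bed is meant, because it is the smaller of the non-purple plates and lies on the bed. I'll confirm this in the wrist view.

View pics/w.png

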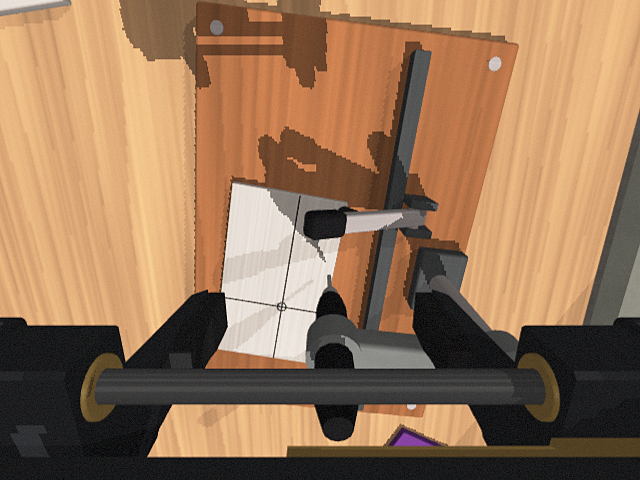

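The wrist view confirms it: the silver plate on the bed has lines crossing in a small circle at (281,307). The clamp grip is at (325,223), raised. The fence runs from (418,47) to (370,330). Now I'll measure.

```bash
cat >> h.py <<'E'
from scipy.spatial.transform import Rotation as R
def camT(n,o=None):
    m=env.camera_model(n)
    if n!='wrist': return m,np.array(m['cam_to_world'])
    o=o or env.get_obs(); T=np.eye(4); T[:3,:3]=R.from_euler('xyz',o['orientation']).as_matrix(); T[:3,3]=o['ee_pos']
    return m,T@np.array(m['mount'])
def px2w(n,u,v,z,o=None):
    m,T=camT(n,o); d=T[:3,:3]@np.array([(u-m['cx'])/m['fx'],-(v-m['cy'])/m['fy'],-1]); c=T[:3,3]
    return c+d*(z-c[2])/d[2]
def w2px(n,p,o=None):
    m,T=camT(n,o); q=np.linalg.inv(T)@np.append(p,1); return np.array([m['cx']+m['fx']*q[0]/-q[2],m['cy']-m['fy']*q[1]/-q[2]])
E
python3 - <<'E'
from h import *
print(env.camera_model('wrist').keys())
W=lambda n,u,v,z:print(n,u,v,np.round(px2w(n,u,v,z),4))
print('bed');W('wrist',197,2,.02);W('wrist',518,43,.02);W('wrist',425,417,.02)
W('scene',281,374,.02);W('scene',369,297,.02);W('scene',174,254,.02)
print('fence top ends');W('wrist',414,47,.038);W('scene',304,345,.038);W('scene',204,237,.038)
print('plate');[W('wrist',u,v,.03) for u,v in((233,178),(218,349),(281,307),(300,196),(274,358),(224,298),(318,309))]
W('scene',316,264,.03)
print('bit tip');W('wrist',329,276,.045)
E
python3 - <<'E'
import cv2
i=cv2.imread('pics/w.png')[170:370,190:450]; cv2.imwrite('pics/wc.png',cv2.resize(i,None,fx=3,fy=3,interpolation=cv2.INTER_CUBIC))
E
```

```text
dict_keys(['fx', 'fy', 'cx', 'cy', 'mount'])
bed
wrist 197 2 [0.5142 0.1893 0.02  ]
wrist 518 43 [0.8091 0.1565 0.02  ]
wrist 425 417 [ 0.7636 -0.2802  0.02  ]
scene 281 374 [0.8021 0.1557 0.02  ]
scene 369 297 [0.514  0.1871 0.02  ]
scene 174 254 [ 0.7555 -0.2731  0.02  ]
fence top ends
wrist 414 47 [0.7084 0.1496 0.038 ]
scene 304 345 [0.7182 0.1534 0.038 ]
scene 204 237 [ 0.6737 -0.2415  0.038 ]
plate
wrist 233 178 [0.5371 0.0333 0.03  ]
wrist 218 349 [ 0.5036 -0.1688  0.03  ]
wrist 281 307 [ 0.5807 -0.1128  0.03  ]
wrist 300 196 [0.6046 0.015  0.03  ]
wrist 274 358 [ 0.5699 -0.1814  0.03  ]
wrist 224 298 [ 0.5165 -0.1014  0.03  ]
wrist 318 309 [ 0.6229 -0.1153  0.03  ]
scene 316 264 [0.5363 0.0292 0.03  ]
bit tip
wrist 329 276 [ 0.6347 -0.0678  0.045 ]
```

View pics/wc.png

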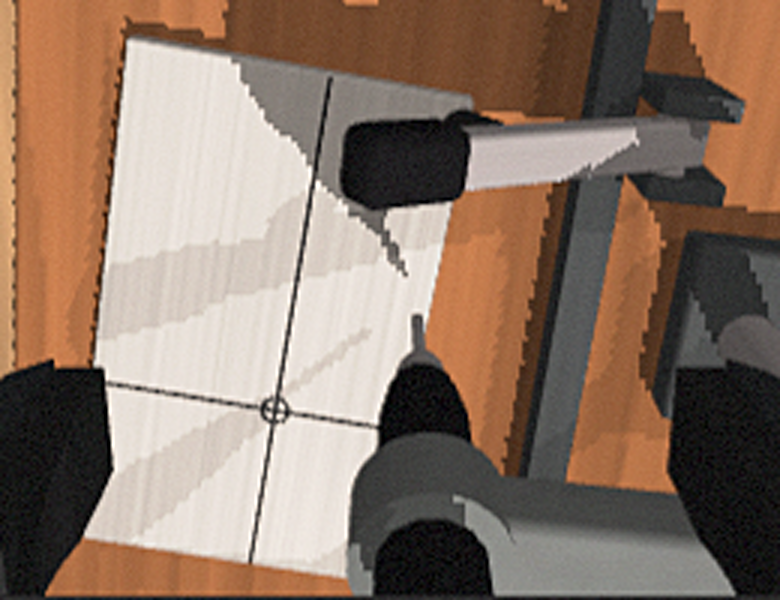

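```bash
cat >> h.py <<'E'
S0=np.array([.635,-.066,0]); SY=-.107
def s2w(p): return S0+R.from_euler('z',SY).apply(np.array(p,float))
def w2s(p): return R.from_euler('z',-SY).apply(np.array(p)-S0)
E
python3 - <<'E'
from h import *
for th in np.arange(.3,1.35,.1):
    c,s=np.cos(th),np.sin(th); p=s2w([.075-.110*c,.072,.05+.110*s]); print(round(th,1),w2px('wrist',p).round(),w2px('scene',p).round())
print('fence/bit/arm check',w2px('wrist',s2w([.05,.22,.038])),w2px('wrist',s2w([0,0,.045])),w2px('scene',s2w([.05,.22,.038])), w2px('scene',s2w([.05,-.18,.038])))
P=lambda u,v:w2s(px2w('wrist',190+u/3,170+v/3,.03))*1000
for n,p in dict(mark=(274,410),c1=(127,38),c2=(85,538),c3=(472,97),l1=(331,80),l2=(250,562),x1=(107,383),x2=(378,428)).items(): print(n,P(*p).round(1))
E
```

```text
0.3 [306. 214.] [289. 271.]
0.4 [310. 217.] [287. 270.]
0.5 [315. 220.] [286. 269.]
0.6 [322. 224.] [284. 269.]
0.7 [331. 228.] [281. 269.]
0.8 [341. 231.] [279. 269.]
0.9 [352. 235.] [276. 270.]
1.0 [365. 239.] [273. 271.]
1.1 [379. 243.] [269. 273.]
1.2 [394. 246.] [266. 275.]
1.3 [410. 249.] [262. 277.]
fence/bit/arm check [413.52606972  49.74606128] [329.26986637 274.42933991] [304.98298916 340.37476306] [203.99266135 233.0275534 ]
mark [-48.7 -51.8  30. ]
c1 [-108.5   83.5   30. ]
c2 [-119.2 -116.7   30. ]
c3 [10.4 75.9 30. ]
l1 [-38.5  76.6  30. ]
l2 [ -53.3 -120.8   30. ]
x1 [-112.2  -47.2   30. ]
x2 [ -8.5 -55.2  30. ]
```

```bash
cat >> h.py <<'E'
def row(x,y,z,yaw=180,tilt=12):
    "stand-frame TCP mm; yaw of tool x rel stand deg; tilt about tool y (negative-leaning)"
    o=env.get_obs(); Rc=R.from_euler('xyz',o['orientation'])
    Rt=R.from_euler('z',SY)*R.from_euler('z',yaw,degrees=True)*R.from_euler('x',np.pi)*R.from_euler('y',-tilt,degrees=True)
    d=Rc.inv().apply(s2w(np.array([x,y,z])/1000)-o['ee_pos'])*1000
    return np.append(d,(Rc.inv()*Rt).as_rotvec(degrees=True)).round(1).tolist()
def where():
    o=env.get_obs(); return (w2s(o['ee_pos'])*1000).round(1), np.degrees(o['orientation']).round(1), o['ft_force'].round(1), round(o['clock'],2)
E
python3 - <<'E'
from h import *
print('jar',w2s(px2w('scene',207,150,0)),'file',[w2s(px2w('side',u,v,0)).round(3) for u,v in((428,310),(463,365))])
print('purple',[w2s(px2w('side',u,v,0)).round(3) for u,v in((425,237),(485,253))])
for a in((-150,64,250),(-150,-150,200),(-57,-165,120),(-57,-165,38)): print(a,row(*a))
E
```

```text
jar [-1.33209030e-01 -4.20471357e-01 -2.22044605e-16] file [array([-0.239, -0.281,  0.   ]), array([-0.43 , -0.385,  0.   ])]
purple [array([ 0.126, -0.24 ,  0.   ]), array([ 0.077, -0.436,  0.   ])]
(-150, 64, 250) [13.6, -132.3, -0.3, -8.8, -9.8, -83.5]
(-150, -150, 200) [-199.1, -155.2, 49.7, -8.8, -9.8, -83.5]
(-57, -165, 120) [-224.0, -64.3, 129.7, -8.8, -9.8, -83.5]
(-57, -165, 38) [-224.0, -64.3, 211.7, -8.8, -9.8, -83.5]
```

Request:
move_arm --pt "14 -132 0 0 0 0 0" --pt "14 -132 0 0 0 0 0" --pt "14 -132 0 0 0 0 0" --pt "14 -132 0 -9 -10 -84 0" --pt "14 -132 0 -9 -10 -84 0" --pt "-60 -155 20 -9 -10 -84 0" --pt "-120 -155 40 -9 -10 -84 0" --pt "-199 -155 50 -9 -10 -84 0" --pt "-199 -155 50 -9 -10 -84 0" --pt "-224 -64 130 -9 -10 -84 0" --pt "-224 -64 130 -9 -10 -84 0" --pt "-224 -64 130 -9 -10 -84 0" --pt "-224 -64 130 -9 -10 -84 0" --pt "-224 -64 130 -9 -10 -84 0" --pt "-224 -64 130 -9 -10 -84 0"

```text
clock: 2.78
ee_pos: [0.5612, -0.224, 0.1213]
orientation: [-3.14, 0.216, 3.043]
ft_force: [1.1, 0.0, -0.3]
finger_gap: 0.007
grip_force: 0.0
```

```bash
python3 - <<'E'
from h import *
print(where(), env.get_obs()['finger_gap'])
snap('wrist','w2.png')
for a in((-57,-165,36),(-57,-130,36),(-57,-86,36)): print(row(*a))
for p in((0,0,45),(50,0,38),(50,-180,38)): print(w2px('wrist',s2w(np.array(p)/1000)).round())
E
```

```text
(array([ -56.5, -164.9,  121.3]), array([-179.9,   12.4,  174.4]), array([ 1.1,  0. , -0.3]), 2.77) 0.007346725311775527
[18.7, 0.1, 83.0, 0.0, 0.4, 0.5]
[18.4, 35.1, 83.0, 0.0, 0.4, 0.5]
[18.0, 79.1, 83.0, 0.0, 0.4, 0.5]
[551. 307.]
[525. 350.]
[301. 348.]
```

View pics/w2.png

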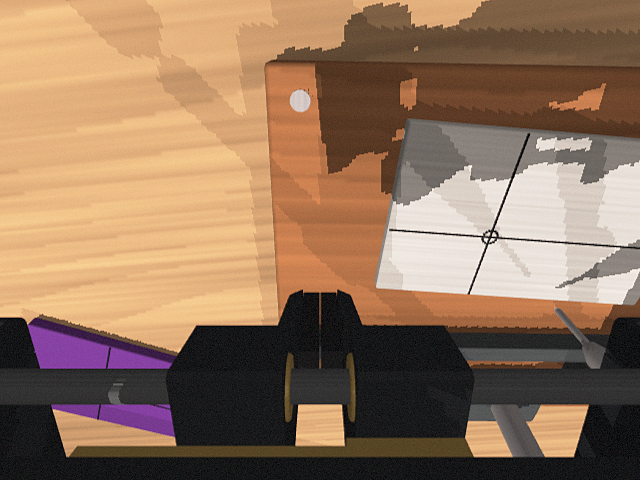

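The wrist view from the -y side shows the mark at (490,237), the bit tip at (558,310), the plate's -y end from (407,120) to (377,289), and the closed fingers at (320,300).

```bash
python3 - <<'E'
from h import *
for n,p,z in(('mark',(490,237),.03),('tip',(558,310),.045),('c1',(407,120),.03),('c2',(377,289),.03),('bedc',(268,62),.02),('l1',(528,135),.03),('l2',(470,293),.03)): print(n,(w2s(px2w('wrist',*p,z))*1000).round(1))
E
```

```text
mark [-48.8 -49.8  30. ]
tip [ 2.3  5.7 45. ]
c1 [-124.5 -116.5   30. ]
c2 [  -3.7 -122.5   30. ]
bedc [-152.7 -195.    20. ]
l1 [-116.8  -45.1   30. ]
l2 [ -0.6 -52.5  30. ]
```

Request:
move_arm --pt "14 0 60 0 0 0 0" --pt "18 0 75 0 0 0 0" --pt "18 0 83 0 0 0 0" --pt "18 0 83 0 0 0 0"

```text
clock: 3.32
ee_pos: [0.5618, -0.2238, 0.0353]
orientation: [-3.141, 0.215, 3.044]
ft_force: [0.7, 0.3, 0.7]
finger_gap: 0.005
grip_force: 0.0
```

Request:
move_arm --pt "0 15 0 0 0 0 0" --pt "0 22 0 0 0 0 0" --pt "0 26 0 0 0 0 0" --pt "0 30 0 0 0 0 0" --pt "0 34 0 0 0 0 0" --pt "0 38 0 0 0 0 0" --pt "0 42 0 0 0 0 0" --pt "0 46 0 0 0 0 0" --pt "0 50 0 0 0 0 0" --pt "0 54 0 0 0 0 0" --pt "0 58 0 0 0 0 0" --pt "0 62 0 0 0 0 0" --pt "0 66 0 0 0 0 0" --pt "0 70 0 0 0 0 0" --pt "0 70 0 0 0 0 0"

```text
clock: 5.2
ee_pos: [0.5689, -0.1559, 0.0358]
orientation: [-3.139, 0.217, 3.042]
ft_force: [-0.3, -5.0, 6.2]
finger_gap: 0.007
grip_force: 3.0
```

```bash
python3 - <<'E'
from h import *
print(where()); snap('wrist','w3.png')
E
```

```text
(array([-56.1, -96.4,  35.8]), array([-179.8,   12.4,  174.3]), array([-0.3, -5. ,  6.2]), 5.2)
```

View pics/w3.png

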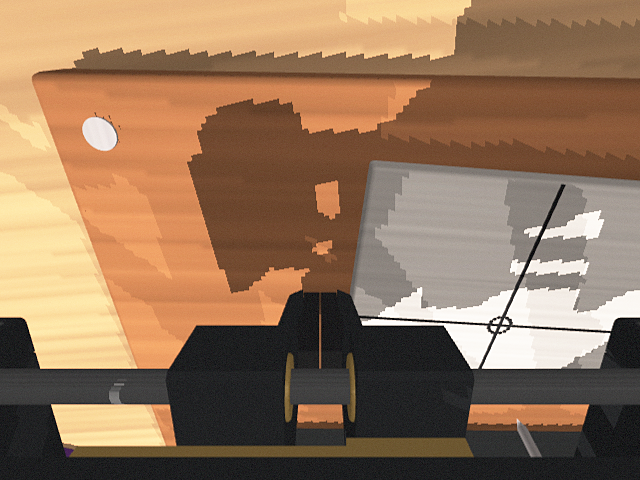

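The finger pushes the plate end at about (350,310). The mark is at (500,325), the bit tip at (518,420), and the plate edge corner at (373,162).

```bash
python3 - <<'E'
from h import *
for n,p,z in(('mark',(500,325),.03),('tip',(518,420),.045),('c1',(373,162),.03),('end',(351,313),.03),('bedc',(34,74),.02),('l1',(563,185),.03),('l2',(481,367),.03),('xl1',(358,317),.03),('xl2',(608,331),.03),('e1',(373,160),.03),('e2',(640,181),.03)): print(n,(w2s(px2w('wrist',*p,z))*1000).round(1))
E
```

```text
mark [-48.6 -12.7  30. ]
tip [ 1.   3.1 45. ]
c1 [-125.8  -78.5   30. ]
end [-55.3 -82.6  30. ]
bedc [-152.4 -195.    20. ]
l1 [-117.8   -8.1   30. ]
l2 [-19.9 -14.6  30. ]
xl1 [-53.  -79.3  30. ]
xl2 [-45.3  39.2  30. ]
e1 [-126.5  -78.5   30. ]
e2 [-119.5   19.3   30. ]
```

Request:
move_arm --pt "0 4 0 0 0 0 0" --pt "0 8 0 0 0 0 0" --pt "0 12 0 0 0 0 0" --pt "0 15 0 0 0 0 0" --pt "0 15 0 0 0 0 0" --pt "0 10 0 0 0 0 0" --pt "0 -10 0 0 0 0 0" --pt "0 -40 0 0 0 0 0" --pt "0 -40 -50 0 0 0 0" --pt "0 -40 -50 0 0 0 0"

```text
clock: 6.5
ee_pos: [0.5549, -0.1917, 0.0866]
orientation: [3.136, 0.22, 3.041]
ft_force: [0.9, -0.4, -0.7]
finger_gap: 0.004
grip_force: 0.0
```

```bash
python3 - <<'E'
from h import *
print(where())
for a in((-170,-140,90),(-170,30,90),(-170,30,36),(-142,30,36)): print(row(*a))
E
```

```text
(array([ -66.2, -133.5,   86.6]), array([179.7,  12.6, 174.3]), array([ 0.9, -0.4, -0.7]), 6.5)
[100.6, -5.6, -26.0, 0.4, 0.6, 0.4]
[99.5, 164.4, -24.8, 0.4, 0.6, 0.4]
[111.3, 164.1, 27.9, 0.4, 0.6, 0.4]
[83.9, 163.8, 34.0, 0.4, 0.6, 0.4]
```

Request:
move_arm --pt "50 0 -20 0 0 0 0.3" --pt "100 0 -26 0 0 0 1" --pt "100 60 -26 0 0 0 1" --pt "100 120 -26 0 0 0 1" --pt "100 164 -25 0 0 0 1" --pt "100 164 -25 0 0 0 1" --pt "100 164 -25 0 0 0 1" --pt "100 164 -25 0 0 0 1"

```text
clock: 7.5
ee_pos: [0.4666, -0.021, 0.0863]
orientation: [-3.14, 0.213, 3.042]
ft_force: [0.2, 0.0, -1.0]
finger_gap: 0.885
grip_force: 0.0
```

```bash
python3 - <<'E'
from h import *
print(where(), env.get_obs()['finger_gap'])
snap('wrist','w4.png')
for a in((-168,30,36),(-142,30,36),(-79,30,36)): print(row(*a))
E
```

```text
(array([-172.2,   26.7,   86.3]), array([-179.9,   12.2,  174.3]), array([ 0.2,  0. , -1. ]), 7.5) 0.8851236951512538
[6.6, 3.4, 50.2, -0.0, 0.2, 0.4]
[-18.8, 3.2, 55.7, -0.0, 0.2, 0.4]
[-80.3, 2.8, 69.0, -0.0, 0.2, 0.4]
```

View pics/w4.png

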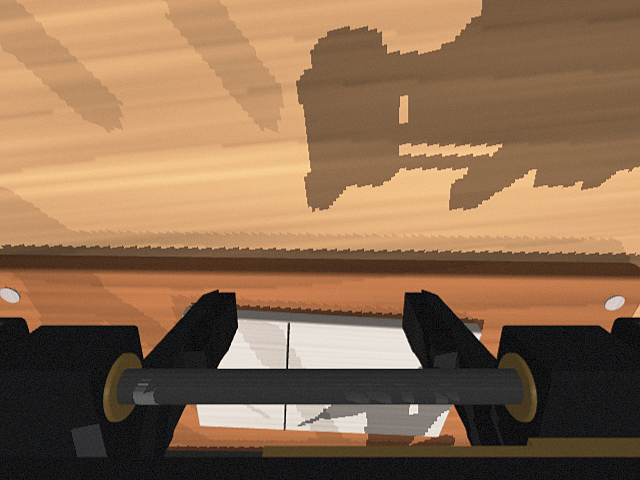

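Request:
move_arm --pt "7 3 30 0 0 0 1" --pt "7 3 49 0 0 0 1" --pt "7 3 49 0 0 0 1" --pt "-10 3 53 0 0 0 1" --pt "-19 3 55 0 0 0 1" --pt "-24 3 56 0 0 0 1" --pt "-28 3 57 0 0 0 1" --pt "-32 3 58 0 0 0 1" --pt "-36 3 59 0 0 0 1" --pt "-40 3 59.5 0 0 0 1" --pt "-44 3 60 0 0 0 1" --pt "-48 3 61 0 0 0 1" --pt "-52 3 62 0 0 0 1" --pt "-56 3 63 0 0 0 1" --pt "-60 3 64 0 0 0 1" --pt "-64 3 65 0 0 0 1" --pt "-68 3 65.5 0 0 0 1" --pt "-70 3 66 0 0 0 1" --pt "-70 3 66 0 0 0 1"

```text
clock: 9.93
ee_pos: [0.5501, -0.025, 0.0372]
orientation: [-3.141, 0.215, 3.043]
ft_force: [-0.4, 0.2, 0.5]
finger_gap: 1.003
grip_force: 0.5
```

```bash
python3 - <<'E'
from h import *
print(where())
print(row(-77,30,36))
E
```

```text
(array([-88.8,  31.6,  37.2]), array([-179.9,   12.3,  174.3]), array([-0.4,  0.2,  0.5]), 9.93)
[-11.3, -1.7, 3.7, 0.0, 0.3, 0.5]
```

Request:
move_arm --pt "-3 0 0.6 0 0 0 1" --pt "-5 0 1 0 0 0 1" --pt "-7 0 1.5 0 0 0 1"

```text
clock: 10.3
ee_pos: [0.5547, -0.0252, 0.0368]
orientation: [3.142, 0.211, 3.043]
ft_force: [-9.5, 1.7, 4.5]
finger_gap: 0.998
grip_force: 4.6
```

Request:
move_arm --pt "-2 0 0.4 0 0 0 1" --pt "-3 0 0.6 0 0 0 1"

```text
clock: 10.55
ee_pos: [0.5553, -0.025, 0.0366]
orientation: [3.141, 0.207, 3.043]
ft_force: [-13.6, 1.7, 8.5]
finger_gap: 0.999
grip_force: 6.8
```

```bash
python3 - <<'E'
from h import *
print(where()); snap('wrist','w5.png')
E
```

```text
(array([-83.6,  32.3,  36.6]), array([180. ,  11.9, 174.4]), array([-13.6,   1.7,   8.5]), 10.55)
```

View pics/w5.png

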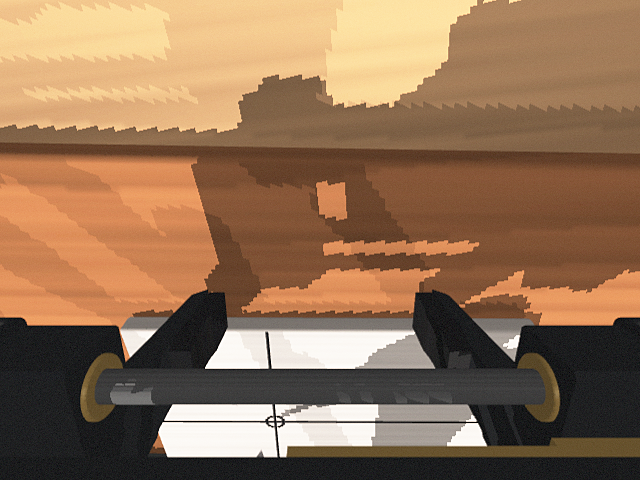

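Progress stopped with force rising to 14 N, so the plate is against the fence. The mark is at (275,421), and the front edge is square at row 318. I'll back off and check the mark against the bit.

```bash
python3 - <<'E'
from h import *
for a in((-110,30,42),(-150,0,130),): print(row(*a))
E
```

```text
[24.6, -2.1, -10.7, 0.1, -0.1, 0.5]
[46.0, -31.7, -105.1, 0.1, -0.1, 0.5]
```

Request:
move_arm --pt "10 0 -2 0 0 0 1" --pt "25 0 -11 0 0 0 1" --pt "46 -32 -60 0 0 0 0.3" --pt "46 -32 -105 0 0 0 0" --pt "46 -32 -105 0 0 0 0" --pt "46 -32 -105 0 0 0 0" --pt "46 -32 -105 0 0 0 0"

```text
clock: 11.48
ee_pos: [0.4898, -0.0509, 0.1291]
orientation: [-3.141, 0.213, 3.043]
ft_force: [0.0, -0.4, 0.7]
finger_gap: 0.456
grip_force: 0.0
```

```bash
python3 - <<'E'
from h import *
print(where()); im=snap('wrist','w6.png')
print(w2px('wrist',s2w([0,0,.045])),w2px('wrist',s2w([0,0,.03])))
E
```

```text
(array([-146. ,   -0.5,  129.1]), array([-180. ,   12.2,  174.4]), array([ 0. , -0.4,  0.7]), 11.47)
[319.4635797  380.56373332] [319.48277101 366.47203438]
```

View pics/w6.png

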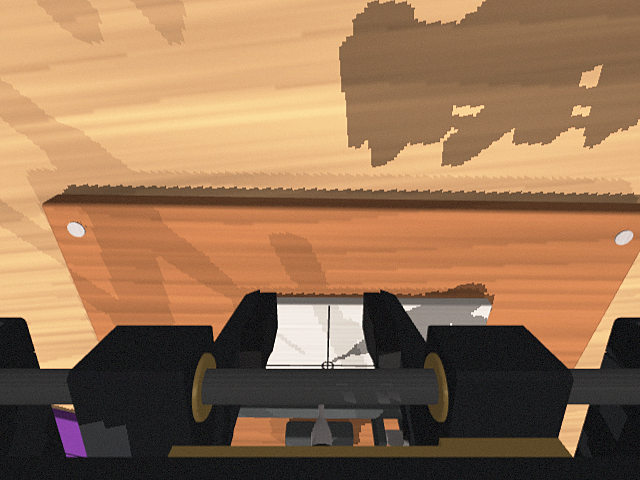

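```bash
python3 - <<'E'
from h import *
print(row(-150,0,150,tilt=38))
# predicted pixels of tip/mark at that pose
for tilt in(30,38,45):
  for x,z in((-150,150),(-150,110),(-120,110)):
    Rt=R.from_euler('z',SY)*R.from_euler('z',180,degrees=True)*R.from_euler('x',np.pi)*R.from_euler('y',-tilt,degrees=True)
    o=dict(ee_pos=s2w([x/1000,0,z/1000]),orientation=Rt.as_euler('xyz'))
    print(tilt,x,z,[w2px('wrist',s2w(p),o).round().tolist() for p in([0,0,.045],[0,0,.03],[.05,0,.038],[0,0,.082])])
E
```

```text
[-0.7, 0.6, -21.3, 0.2, -25.8, 0.4]
30 -150 150 [[320.0, 302.0], [320.0, 289.0], [320.0, 321.0], [320.0, 337.0]]
30 -150 110 [[320.0, 340.0], [320.0, 325.0], [320.0, 357.0], [320.0, 383.0]]
30 -120 110 [[320.0, 324.0], [320.0, 308.0], [320.0, 343.0], [320.0, 368.0]]
38 -150 150 [[320.0, 275.0], [320.0, 262.0], [320.0, 292.0], [320.0, 311.0]]
38 -150 110 [[320.0, 314.0], [320.0, 299.0], [320.0, 327.0], [320.0, 356.0]]
38 -120 110 [[320.0, 300.0], [320.0, 284.0], [320.0, 316.0], [320.0, 344.0]]
45 -150 150 [[320.0, 252.0], [320.0, 238.0], [320.0, 266.0], [320.0, 289.0]]
45 -150 110 [[320.0, 292.0], [320.0, 277.0], [320.0, 301.0], [320.0, 333.0]]
45 -120 110 [[320.0, 280.0], [320.0, 264.0], [320.0, 292.0], [320.0, 324.0]]
```

```bash
python3 - <<'E'
from h import *
print(row(-120,0,115,tilt=38))
E
```

```text
[-22.6, 0.3, 19.2, 0.2, -25.8, 0.4]
```

Request:
move_arm --pt "0 0 0 0 -10 0 1" --pt "-10 0 10 0 -20 0 1" --pt "-23 0 19 0 -26 0.4 1" --pt "-23 0 19 0 -26 0.4 1" --pt "-23 0 19 0 -26 0.4 1" --pt "-23 0 19 0 -26 0.4 1"

```text
clock: 12.28
ee_pos: [0.5175, -0.0539, 0.1149]
orientation: [3.135, 0.664, 3.031]
ft_force: [-0.5, -0.7, -0.3]
finger_gap: 0.998
grip_force: 0.0
```

```bash
python3 - <<'E'
from h import *
print(where()); im=snap('wrist','w7.png')
p=w2px('wrist',s2w([0,0,.045]));q=w2px('wrist',s2w([0,0,.03])); print(p,q,w2px('wrist',s2w([0,.01,.03])))
u,v=p.round().astype(int); u0,v0=u-65,v-55; print(u0,v0)
cv2.imwrite('pics/c7.png',cv2.resize(im[v0:v0+98,u0:u0+130,::-1],None,fx=6,fy=6,interpolation=cv2.INTER_CUBIC))
E
```

```text
(array([-118.1,   -0.5,  114.9]), array([179.6,  38.1, 173.6]), array([-0.5, -0.7, -0.3]), 12.28)
[320.70573022 294.6672562 ] [320.58770712 278.73303997] [332.24337233 278.68029114]
256 240
```

View pics/c7.png

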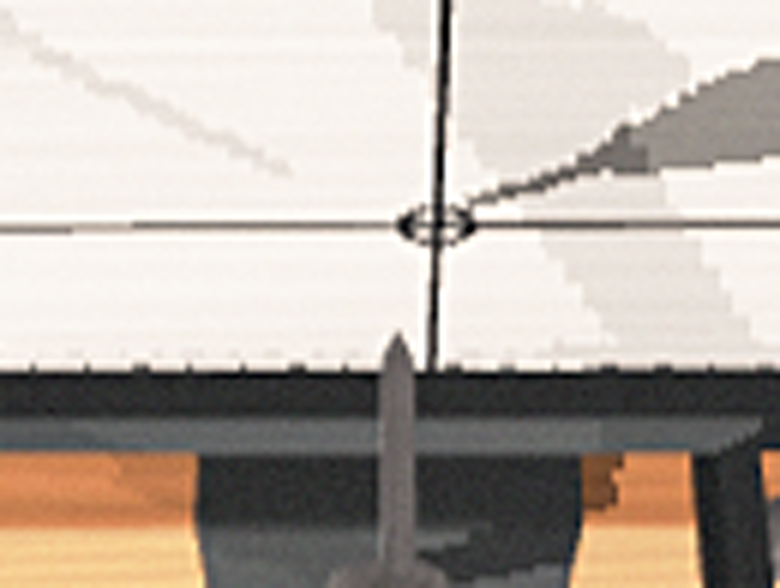

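The bit tip is at crop (398,333) and the cross at (436,225); the 10 mm circle spans 72 px. So the mark is about 5.6 mm too far in +y. I'll nudge the +y end back with the tool turned.

```bash
python3 - <<'E'
from h import *
for a in((-130,0,160),(-130,175,160),(-12,175,100),(-12,175,36)): print(row(*a,yaw=90,tilt=0))
E
```

```text
[-19.1, 1.0, -43.2, 29.9, 29.5, 86.3]
[-18.5, 176.0, -42.4, 29.9, 29.5, 86.3]
[-74.6, 175.7, 77.5, 29.9, 29.5, 86.3]
[-35.3, 175.3, 127.9, 29.9, 29.5, 86.3]
```

Request:
move_arm --pt "-19 1 -43 0 0 0 0.5" --pt "-19 60 -43 30 29.5 86 0" --pt "-19 120 -43 30 29.5 86 0" --pt "-19 176 -42 30 29.5 86 0" --pt "-19 176 -42 30 29.5 86 0" --pt "-19 176 -42 30 29.5 86 0" --pt "-19 176 -42 30 29.5 86 0" --pt "-19 176 -42 30 29.5 86 0" --pt "-19 176 -42 30 29.5 86 0" --pt "-19 176 -42 30 29.5 86 0" --pt "-19 176 -42 30 29.5 86 0" --pt "-75 176 77 30 29.5 86 0" --pt "-75 176 77 30 29.5 86 0" --pt "-75 176 77 30 29.5 86 0" --pt "-75 176 77 30 29.5 86 0"

```text
clock: 14.2
ee_pos: [0.6414, 0.1111, 0.1024]
orientation: [3.14, 0.005, 1.473]
ft_force: [-0.5, 0.5, -0.1]
finger_gap: 0.006
grip_force: 0.0
```

```bash
python3 - <<'E'
from h import *
print(where(), env.get_obs()['finger_gap'])
for a in((-12,175,36),(-12,150,35),(-12,145,35)): print(row(*a,yaw=90,tilt=0))
E
```

```text
(array([-12.6, 176.8, 102.4]), array([179.9,   0.3,  84.4]), array([-0.5,  0.5, -0.1]), 14.2) 0.005626720242209295
[-1.5, 0.4, 66.4, 0.1, 0.3, 0.6]
[-26.5, 0.2, 67.5, 0.1, 0.3, 0.6]
[-31.5, 0.1, 67.6, 0.1, 0.3, 0.6]
```

Request:
move_arm --pt "0 0 45 0 0 0 0" --pt "-2 0 66 0 0 0 0" --pt "-2 0 67 0 0 0 0" --pt "-12 0 67 0 0 0 0" --pt "-20 0 67 0 0 0 0" --pt "-25 0 67 0 0 0 0" --pt "-28 0 67 0 0 0 0" --pt "-28 0 67 0 0 0 0"

```text
clock: 15.2
ee_pos: [0.6399, 0.0819, 0.0363]
orientation: [3.138, 0.004, 1.47]
ft_force: [-0.9, -0.0, -0.1]
finger_gap: 0.007
grip_force: 0.3
```

Request:
move_arm --pt "-2 0 0 0 0 0 0"

```text
clock: 15.32
ee_pos: [0.6395, 0.081, 0.0362]
orientation: [3.139, 0.003, 1.471]
ft_force: [0.1, 2.3, 0.7]
finger_gap: 0.003
grip_force: 1.5
```

Request:
move_arm --pt "-2 0 0 0 0 0 0"

```text
clock: 15.45
ee_pos: [0.6393, 0.0789, 0.0362]
orientation: [3.139, 0.003, 1.471]
ft_force: [0.4, 3.8, 1.0]
finger_gap: 0.004
grip_force: 1.6
```

Request:
move_arm --pt "-2 0 0 0 0 0 0" --pt "-3.5 0 0 0 0 0 0" --pt "-3.5 0 0 0 0 0 0"

```text
clock: 15.82
ee_pos: [0.639, 0.0744, 0.0361]
orientation: [3.139, 0.005, 1.47]
ft_force: [-0.3, 3.1, 1.4]
finger_gap: 0.005
grip_force: 1.6
```

```bash
python3 - <<'E'
from h import *
print(where())
for a in((-12,185,40),(-12,185,150),(-150,150,170)): print(row(*a,yaw=90,tilt=0))
E
```

```text
(array([-11. , 140. ,  36.1]), array([179.8,   0.3,  84.2]), array([-0.3,  3.1,  1.4]), 15.82)
[45.0, -0.7, -4.1, 0.2, 0.3, 0.4]
[44.4, -0.4, -114.1, 0.2, 0.3, 0.4]
[10.2, -138.6, -134.3, 0.2, 0.3, 0.4]
```

```bash
python3 - <<'E'
from h import *
for a in((-150,150,160),(-130,0,160),(-118.1,-.5,114.9)): print(row(*a,yaw=180,tilt=38))
E
```

```text
[10.3, -138.6, -124.3, -29.7, -29.5, -86.0]
[-139.8, -119.6, -123.6, -29.7, -29.5, -86.0]
[-140.2, -107.8, -78.4, -29.7, -29.5, -86.0]
```

Request:
move_arm --pt "15 0 0 0 0 0 0" --pt "45 0 -30 0 0 0 0" --pt "45 0 -90 0 0 0 0" --pt "30 -60 -124 0 0 0 0" --pt "10 -139 -124 -29.7 -29.5 -86 0.5" --pt "10 -139 -124 -29.7 -29.5 -86 1" --pt "10 -139 -124 -29.7 -29.5 -86 1" --pt "-50 -130 -124 -29.7 -29.5 -86 1" --pt "-100 -120 -124 -29.7 -29.5 -86 1" --pt "-140 -120 -124 -29.7 -29.5 -86 1" --pt "-140 -120 -124 -29.7 -29.5 -86 1" --pt "-140 -120 -124 -29.7 -29.5 -86 1" --pt "-140 -120 -124 -29.7 -29.5 -86 1" --pt "-140 -108 -78 -29.7 -29.5 -86 1" --pt "-140 -108 -78 -29.7 -29.5 -86 1" --pt "-140 -108 -78 -29.7 -29.5 -86 1" --pt "-140 -108 -78 -29.7 -29.5 -86 1"

```text
clock: 17.95
ee_pos: [0.5183, -0.0539, 0.1171]
orientation: [-3.139, 0.668, 3.037]
ft_force: [0.4, -0.3, -0.1]
finger_gap: 1.001
grip_force: 0.0
```

```bash
cat > chk.py <<'E'
from h import *
print(where()); im=cv2.cvtColor(snap('wrist','w8.png'),cv2.COLOR_RGB2GRAY); ref=cv2.imread('pics/w7.png',0)
up=lambda a:cv2.resize(a,None,fx=4,fy=4,interpolation=cv2.INTER_CUBIC)
def loc(u,v,l,r,t,b):
    m=cv2.matchTemplate(up(im[v-30:v+30,u-40:u+40]),up(ref[v-t:v+b,u-l:u+r]),cv2.TM_CCOEFF_NORMED); _,s,_,p=cv2.minMaxLoc(m)
    return round(s,2),(p[0]/4+u-40+l-u,p[1]/4+v-30+t-v)
print('mark shift',loc(329,278,9,10,7,8)); print('bit shift',loc(322,308,7,8,15,18))
# scribed x-line (constant x) row at columns; mark line
for c in(270,285,300,345,360,375): print(c,[int(np.argmin(a[265:292,c]))+265 for a in(ref,im)])
for r in(250,255,260,265,270): print(r,[int(np.argmin(a[r,300:345]))+300 for a in(ref,im)])
E
python3 chk.py
```

```text
(array([-117.3,   -0.4,  117.1]), array([-179.8,   38.3,  174. ]), array([ 0.4, -0.3, -0.1]), 17.95)
mark shift (0.89, (-8.75, -3.5))
bit shift (0.84, (0.0, -3.25))
270 [277, 274]
285 [277, 274]
300 [277, 274]
345 [277, 268]
360 [268, 265]
375 [277, 274]
250 [330, 320]
255 [329, 320]
260 [329, 320]
265 [329, 320]
270 [329, 320]
```

```bash
python3 - <<'E'
from h import *
o=dict(ee_pos=s2w(np.array([-118.1,-.5,114.9])/1000),orientation=np.radians([179.6,38.1,173.6]))
for n,p in dict(tip=[0,0,.045],mark=[0,0,.03],mark_2=[-.002,0,.03],edge=[.05,0,.03],edge_2=[.048,0,.03],ftop=[.05,0,.038],fback=[.065,0,.038]).items(): print(n,w2px('wrist',s2w(p),o).round(1))
g=cv2.imread('pics/w7.png',0); print(g[272:320,300].tolist())
E
```

```text
tip [320.4 293.3]
mark [320.3 277.4]
mark_2 [320.3 276.2]
edge [320.3 301.8]
edge_2 [320.3 300.9]
ftop [320.3 309.4]
fback [320.3 315.4]
[245, 242, 242, 248, 241, 120, 206, 251, 243, 246, 246, 245, 243, 245, 245, 245, 245, 244, 241, 241, 243, 243, 244, 240, 240, 243, 232, 228, 244, 182, 14, 41, 48, 44, 43, 45, 41, 61, 93, 102, 102, 99, 108, 78, 51, 42, 44, 47]
```

```bash
python3 - <<'E'
from h import *
for a in((-150,40,200),(-150,80,200),(-24,73,190),(-24,73,155)): print(row(*a,yaw=90,tilt=0))
E
```

```text
[-25.8, 40.3, -85.4, 29.9, 30.1, 86.4]
[-25.9, 80.3, -85.5, 29.9, 30.1, 86.4]
[-118.6, 73.2, 0.4, 29.9, 30.1, 86.4]
[-96.9, 73.3, 27.9, 29.9, 30.1, 86.4]
```

Request:
move_arm --pt "-26 40 -60 0 0 0 0.5" --pt "-26 80 -85 30 30 86.5 0" --pt "-26 80 -85 30 30 86.5 0" --pt "-26 80 -85 30 30 86.5 0" --pt "-26 80 -85 30 30 86.5 0" --pt "-26 80 -85 30 30 86.5 0" --pt "-26 80 -85 30 30 86.5 0" --pt "-26 80 -85 30 30 86.5 0" --pt "-26 80 -85 30 30 86.5 0" --pt "-26 80 -85 30 30 86.5 0" --pt "-26 80 -85 30 30 86.5 0" --pt "-118 73 0 30 30 86.5 0" --pt "-118 73 0 30 30 86.5 0" --pt "-118 73 0 30 30 86.5 0" --pt "-118 73 0 30 30 86.5 0"

```text
clock: 19.88
ee_pos: [0.6165, 0.0101, 0.1878]
orientation: [-3.137, 0.0, 1.466]
ft_force: [-0.6, -0.2, -1.0]
finger_gap: 0.005
grip_force: 0.0
```

```bash
python3 - <<'E'
from h import *
print(where(),env.get_obs()['finger_gap'])
snap('wrist','w9.png'); print([(np.round(d['bbox']).tolist(),round(d['score'],2)) for d in env.recognise('clamp_end','wrist')])
for th in(.4,.5,.6,.7,.8): print(th,w2px('wrist',s2w([.075-.110*np.cos(th),.073,.05+.110*np.sin(th)])).round())
for a in((-24,73,155),(-24,73,145),(-37,73,68)): print(row(*a,yaw=90,tilt=0))
E
```

```text
(array([-26.6,  73.7, 187.8]), array([-179.7,    0. ,   84. ]), array([-0.6, -0.2, -1. ]), 19.88) 0.005310218318976508
[([308.0, 224.0, 461.0, 283.0], 0.57)]
0.4 [321. 250.]
0.5 [328. 255.]
0.6 [337. 260.]
0.7 [348. 265.]
0.8 [362. 270.]
[-0.4, 2.9, 32.7, -0.3, 0.0, 0.1]
[-0.4, 3.0, 42.7, -0.3, 0.0, 0.1]
[-0.3, -9.7, 119.8, -0.3, 0.0, 0.1]
```

Request:
move_arm --pt "0 2 25 0 0 0 0" --pt "0 2 40 0 0 0 0" --pt "0 1 50 0 0 0 0" --pt "0 -1 57 0 0 0 0" --pt "0 -2 64 0 0 0 0" --pt "0 -3 70 0 0 0 0"

```text
clock: 20.72
ee_pos: [0.6146, 0.0094, 0.1165]
orientation: [-3.137, -0.001, 1.461]
ft_force: [-0.9, -1.1, 2.6]
finger_gap: 0.006
grip_force: 0.6
```

Request:
move_arm --pt "0 -1 6 0 0 0 0" --pt "0 -2 12 0 0 0 0" --pt "0 -3 18 0 0 0 0" --pt "0 -4 24 0 0 0 0"

```text
clock: 21.22
ee_pos: [0.61, 0.0098, 0.0925]
orientation: [-3.136, -0.0, 1.461]
ft_force: [0.3, -0.5, 1.2]
finger_gap: 0.004
grip_force: 0.6
```

Request:
move_arm --pt "0 -1 4 0 0 0 0" --pt "0 -2 8 0 0 0 0" --pt "0 -3 12 0 0 0 0" --pt "0 -4 16 0 0 0 0"

```text
clock: 21.72
ee_pos: [0.6063, 0.0102, 0.0768]
orientation: [-3.137, -0.0, 1.461]
ft_force: [0.7, -0.2, 1.7]
finger_gap: 0.0
grip_force: 0.5
```

Request:
move_arm --pt "0 0 3 0 0 0 0" --pt "0 0 6 0 0 0 0"

```text
clock: 21.98
ee_pos: [0.6056, 0.0103, 0.0707]
orientation: [-3.136, -0.0, 1.461]
ft_force: [-1.3, -0.8, 1.8]
finger_gap: 0.001
grip_force: 0.7
```

Request:
move_arm --pt "0 0 2 0 0 0 0" --pt "0 0 3 0 0 0 0"

```text
clock: 22.22
ee_pos: [0.6056, 0.0104, 0.0703]
orientation: [-3.137, 0.0, 1.462]
ft_force: [-5.9, -4.4, 20.6]
finger_gap: 0.003
grip_force: 10.1
```

```bash
python3 - <<'E'
from h import *
print(where()); 
snap('wrist','w10.png'); print([(np.round(d['bbox']).tolist(),round(d['score'],2)) for d in env.recognise('clamp_end','wrist')])
snap('scene','s10.png'); print([(np.round(d['bbox']).tolist(),round(d['score'],2)) for d in env.recognise('clamp_end','scene')])
for th in(0,.1,.2,.4,.63): 
  p=s2w([.075-.110*np.cos(th),.073,.05+.110*np.sin(th)]); print(th,w2px('wrist',p).round(),w2px('scene',p).round())
E
```

```text
(array([-37.4,  72.8,  70.3]), array([-179.7,    0. ,   83.8]), array([-5.9, -4.4, 20.6]), 22.23)
[([285.0, 265.0, 581.0, 321.0], 0.92)]
[([252.0, 278.0, 292.0, 306.0], 0.86)]
0 [325. 298.] [291. 275.]
0.1 [326. 309.] [291. 274.]
0.2 [330. 321.] [290. 272.]
0.4 [348. 350.] [288. 270.]
0.63 [392. 391.] [283. 269.]
```

The arm met a hard stop at 20 N with the TCP at z = 70 mm, which is exactly the closed height. I'll retreat straight up and verify.

Request:
move_arm --pt "0 0 -5 0 0 0 0" --pt "0 0 -40 0 0 0 0" --pt "0 0 -90 0 0 0 0" --pt "0 -60 -100 0 0 0 0" --pt "0 -110 -100 0 0 0 0" --pt "0 -110 -100 0 0 0 0"

```text
clock: 23.18
ee_pos: [0.4937, 0.0217, 0.1685]
orientation: [-3.135, 0.003, 1.468]
ft_force: [0.6, -0.7, 0.3]
finger_gap: 0.004
grip_force: 0.0
```

```bash
python3 - <<'E'
from h import *
print(where())
snap('wrist','w11.png'); print([(np.round(d['bbox']).tolist(),round(d['score'],2)) for d in env.recognise('clamp_end','wrist')])
for th in(0,.1,.3): 
  f=lambda L,h,y:w2px('wrist',s2w([.075-L*np.cos(th)-h*np.sin(th),y,.05+L*np.sin(th)+h*np.cos(th)])).round().tolist()
  print(th,'grip end/near/',f(.127,.0,.073),f(.093,0,.073))
for a in((-130,0,160),(-117.3,-.4,117.1)): print(row(*a,yaw=180,tilt=38))
E
```

```text
(array([-149.8,   72.1,  168.5]), array([-1.796e+02,  1.000e-01,  8.410e+01]), array([ 0.6, -0.7,  0.3]), 23.18)
[([444.0, 220.0, 640.0, 256.0], 0.82)]
0 grip end/near/ [443.0, 239.0] [488.0, 239.0]
0.1 grip end/near/ [450.0, 244.0] [494.0, 243.0]
0.3 grip end/near/ [471.0, 256.0] [512.0, 251.0]
[-72.8, 16.1, 8.4, -30.0, -29.9, -86.5]
[-73.1, 29.0, 51.3, -30.0, -29.9, -86.5]
```

The clamp reads closed: the grip end is at column 444, against 443 predicted. One last check of the mark from the previous viewpoint.

Request:
move_arm --pt "-73 16 8 -30 -30 -86.5 1" --pt "-73 16 8 -30 -30 -86.5 1" --pt "-73 16 8 -30 -30 -86.5 1" --pt "-73 16 8 -30 -30 -86.5 1" --pt "-73 16 8 -30 -30 -86.5 1" --pt "-73 16 8 -30 -30 -86.5 1" --pt "-73 16 8 -30 -30 -86.5 1" --pt "-73 16 8 -30 -30 -86.5 1" --pt "-73 16 8 -30 -30 -86.5 1" --pt "-73 16 8 -30 -30 -86.5 1" --pt "-73 29 51 -30 -30 -86.5 1" --pt "-73 29 51 -30 -30 -86.5 1" --pt "-73 29 51 -30 -30 -86.5 1" --pt "-73 29 51 -30 -30 -86.5 1"

```text
clock: 25.02
ee_pos: [0.5187, -0.0534, 0.1198]
orientation: [-3.14, 0.667, 3.035]
ft_force: [-0.0, 0.8, 0.1]
finger_gap: 1.001
grip_force: 0.0
```

```bash
python3 chk.py
```

```text
(array([-1.170e+02,  1.000e-01,  1.198e+02]), array([-179.9,   38.2,  173.9]), array([-0. ,  0.8,  0.1]), 25.02)
mark shift (0.9, (-9.5, -6.25))
bit shift (0.86, (-0.25, -6.0))
270 [277, 271]
285 [277, 271]
300 [277, 271]
345 [277, 271]
360 [268, 271]
375 [277, 271]
250 [330, 319]
255 [329, 319]
260 [329, 319]
265 [329, 319]
270 [329, 314]
```

The plate has not shifted: the mark is about 2 mm from the bit axis and still square. Handing in.

```bash
python3 -c "
from cell import env
print(env.sign_off())"
```

```text
the job is handed in; nothing more can be done
None
```

I handed the job in at 25 s with the plate against the fence, the cross measured about 2 mm from under the bit tip, the clamp down on the plate and the arm clear; the verdict was not shown.

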